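# Find the softest spring mount and push its tag down

## Task

Three spring mounts stand in a row on the bench. With the fingertips press each round pad down by some 5 mm or more and let it up again, going from the robot's left to its right, to feel which spring is the softest; then push the tag of the softest mount all the way down, leave the other two tags up, and come clear with all pads free. Only press from above: grip and lift nothing, and leave the mounts and everything else on the bench standing where they are.

Things in the scene. Friction and masses are not known exactly. Their poses are not given: they have to be found in the camera images.
- mount_a: One of three look-alike loose spring mounts, 1 to 1.8 kg, in a row across the bench, 0.2 to 0.37 m apart; letters do not tell the place in the row. Steel foot plate 140 x 90 x 12 mm; origin at the centre of its underside, x along the 140 mm side and within 30 degrees of straight ahead, z up. Round pad on a coil spring at x = -30 mm, tag on a black guide block at x = +42 mm (far end).
- pad_a_top (a point): Centre of the upper face of this mount's pad: a rubber-topped steel disc, 46 mm across, 12 mm thick, on a coil spring in a grey cup. The face is 82 mm above the bench when free, and the point moves down with it. Axes as its mount.
- pad_a (a joint): Travel of this pad: 0 m = up (free), grows as it is pressed straight down, stop at 0.020 m; springs back. Starts to move at about 0.5 N, then force grows in proportion to travel. The three rates lie between 0.25 and 1 N per mm, each at least 1.6 times the next softer. All look alike and sit equally high when free.
- tag_a_top (a point): Centre of the upper face of this mount's tag: an aluminium plate 28 mm (mount x) by 36 mm (mount y), 6 mm thick, on a stem above the black guide block. The face is 60 mm above the bench when up, 46 mm when down on the block; 72 mm from the pad's centre. Axes as its mount.
- tag_a (a joint): Travel of this tag: 0 m = up (as at the start), 0.014 m = fully down, plate resting on the guide block. Moves straight down against about 3 N of friction and stays where it is left.
- mount_b: One of three look-alike loose spring mounts, 1 to 1.8 kg, in a row across the bench, 0.2 to 0.37 m apart; letters do not tell the place in the row. Steel foot plate 140 x 90 x 12 mm; origin at the centre of its underside, x along the 140 mm side and within 30 degrees of straight ahead, z up. Round pad on a coil spring at x = -30 mm, tag on a black guide block at x = +42 mm (far end).
- pad_b_top (a point): Centre of the upper face of this mount's pad: a rubber-topped steel disc, 46 mm across, 12 mm thick, on a coil spring in a grey cup. The face is 82 mm above the bench when free, and the point moves down with it. Axes as its mount.
- pad_b (a joint): Travel of this pad: 0 m = up (free), grows as it is pressed straight down, stop at 0.020 m; springs back. Starts to move at about 0.5 N, then force grows in proportion to travel. The three rates lie between 0.25 and 1 N per mm, each at least 1.6 times the next softer. All look alike and sit equally high when free.
- tag_b_top (a point): Centre of the upper face of this mount's tag: an aluminium plate 28 mm (mount x) by 36 mm (mount y), 6 mm thick, on a stem above the black guide block. The face is 60 mm above the bench when up, 46 mm when down on the block; 72 mm from the pad's centre. Axes as its mount.
- tag_b (a joint): Travel of this tag: 0 m = up (as at the start), 0.014 m = fully down, plate resting on the guide block. Moves straight down against about 3 N of friction and stays where it is left.
- mount_c: One of three look-alike loose spring mounts, 1 to 1.8 kg, in a row across the bench, 0.2 to 0.37 m apart; letters do not tell the place in the row. Steel foot plate 140 x 90 x 12 mm; origin at the centre of its underside, x along the 140 mm side and within 30 degrees of straight ahead, z up. Round pad on a coil spring at x = -30 mm, tag on a black guide block at x = +42 mm (far end).
- pad_c_top (a point): Centre of the upper face of this mount's pad: a rubber-topped steel disc, 46 mm across, 12 mm thick, on a coil spring in a grey cup. The face is 82 mm above the bench when free, and the point moves down with it. Axes as its mount.
- pad_c (a joint): Travel of this pad: 0 m = up (free), grows as it is pressed straight down, stop at 0.020 m; springs back. Starts to move at about 0.5 N, then force grows in proportion to travel. The three rates lie between 0.25 and 1 N per mm, each at least 1.6 times the next softer. All look alike and sit equally high when free.
- tag_c_top (a point): Centre of the upper face of this mount's tag: an aluminium plate 28 mm (mount x) by 36 mm (mount y), 6 mm thick, on a stem above the black guide block. The face is 60 mm above the bench when up, 46 mm when down on the block; 72 mm from the pad's centre. Axes as its mount.
- tag_c (a joint): Travel of this tag: 0 m = up (as at the start), 0.014 m = fully down, plate resting on the guide block. Moves straight down against about 3 N of friction and stays where it is left.
- bushing: Stepped steel bushing standing on end, 28 mm across, 38 mm tall, between two mounts; a bystander to leave alone. Origin at its underside (long tools: near the middle).
- foot: Black rubber foot with a stud, 30 mm across, 34 mm tall, between two mounts; a bystander to leave alone. Origin at its underside (long tools: near the middle).
- mouse: Black computer mouse, 105 x 60 x 32 mm; a bystander to leave alone. Origin at its underside (long tools: near the middle).
- screwdriver: Screwdriver lying flat, about 0.2 m long; a bystander to leave alone. Origin at its underside (long tools: near the middle).
- wrench: Steel wrench lying flat, about 0.18 m long, beyond the mounts; a bystander to leave alone. Origin at its underside (long tools: near the middle).
- profile: Offcut of aluminium profile lying down, 120 x 40 x 40 mm, beyond the mounts; a bystander to leave alone. Origin at its underside (long tools: near the middle).
- jar: Small closed jar standing upright, 60 mm across, 75 mm tall, beyond the mounts on the right; a bystander to leave alone. Origin at its underside (long tools: near the middle).
- tray: Blue parts tray, 110 x 150 x 45 mm, beyond the mounts on the left; a bystander to leave alone. Origin at its underside (long tools: near the middle).
Not all that is in view belongs to the job. What is shaped like the mount_a but green or purple is not meant.

How it is judged (in metres and radians):
On the way, in this order (a step that is already met when the one before it is completed fails the run):
1. the pad of the leftmost mount is pressed down more than 3 mm (((value of joint pad_a above 0.003 m and world y of mount_a above 0.14 m) or (value of joint pad_b above 0.003 m and world y of mount_b above 0.14 m) or (value of joint pad_c above 0.003 m and world y of mount_c above 0.14 m))), for 0.05 s.
2. the pad of the middle mount is pressed down more than 3 mm (((value of joint pad_a above 0.003 m and world y of mount_a between -0.14 and 0.14 m) or (value of joint pad_b above 0.003 m and world y of mount_b between -0.14 and 0.14 m) or (value of joint pad_c above 0.003 m and world y of mount_c between -0.14 and 0.14 m))), for 0.05 s.
3. the pad of the rightmost mount is pressed down more than 3 mm (((value of joint pad_a above 0.003 m and world y of mount_a below -0.14 m) or (value of joint pad_b above 0.003 m and world y of mount_b below -0.14 m) or (value of joint pad_c above 0.003 m and world y of mount_c below -0.14 m))), for 0.05 s.
4. the tag of the softest mount is pushed fully down (more than 11 of its 14 mm) (height (world z) of plate_q below 0.046 m), for 0.2 s.
At the end, for the whole second after the job is handed in: The softest mount's tag is down more than 11 of its 14 mm, the other two tags are less than 3 mm down, all pads are back up (within 3 mm), and the mounts and bystanders stand at rest within 25 mm of where they were, flat on the bench (height (world z) of plate_q below 0.046 m and height (world z) of each of plate_p, plate_r above 0.054 m and value of joint each of pad_a, pad_b, pad_c below 0.003 m and height (world z) of each of mount_a, mount_b, mount_c below 0.006 m and angle between each of mount_a, mount_b, mount_c's own z axis and vertical below 0.05 rad and distance of each of mount_a, mount_b, mount_c, bushing, foot, mouse, screwdriver, wrench, profile, jar, tray from where it was at the start of the episode below 0.025 m and linear speed of each of mount_a, mount_b, mount_c below 0.02 m/s); the robot touches nothing.
It fails at once if the tag of a mount that is not the softest is pushed down (more than 4 mm) (height (world z) of any of plate_p, plate_r below 0.053 m).
It fails at once if a mount is lifted (more than 8 mm) or tipped (more than 0.15 rad) (height (world z) of any of mount_a, mount_b, mount_c above 0.008 m or angle between any of mount_a, mount_b, mount_c's own z axis and vertical above 0.15 rad).
It fails at once if a mount is shoved along or carried (more than 30 mm) (distance of any of mount_a, mount_b, mount_c from where it was at the start of the episode above 0.03 m).
It fails at once if a bystander is moved or lifted (more than 30 mm) (distance of any of bushing, foot, mouse, screwdriver, wrench, profile, jar, tray from where it was at the start of the episode above 0.03 m).
It also fails if it takes over 48 s, if anything falls off the work surface, if the arm or the gripper's body presses on something with over 40 N, if the wrist force passes 120 N, or if a joint passes its speed limit or range.

## Robot

A 6-joint arm with a two-finger parallel gripper is mounted at the origin on the work surface. World frame = base frame: x ahead of the robot, y to its left, z up, the work surface at z = 0. Lengths are in m, angles in degrees, forces in N, time in s.
With the tool pointing down it reaches from about 0.4 to 0.825 m from the base axis. Payload 7 kg.
Tool frame: the origin (TCP) lies midway between the tips of the shut fingers; the grasp point (between the pads) lies 19 mm behind it; z points along the fingers, y is the direction in which the jaws open and shut (so a half turn about z gives the same grasp; the last joint's range is limited). The gripper opens to 88 mm and grips with 3 to 60 N. Pads are 19 mm wide; open, the fingers measure 130 mm over their backs; the gripper's body (78 mm by 193 mm) begins 47 mm behind the grasp point.
Start: joints at [-59.467, 20.546, 0.682, 0, -70.136, -16.507], TCP at [0.164, -0.655, 0.227] pointing down, gripper open.
Joint ranges: [-176.03, 176.03], [-82.01, 121.73], [-58.28, 71.71], [-173.87, 95.51], [-174.79, -0.11], [-173.66, 173.66]. Speed limits (degrees/s): [136.94, 136.94, 172.46, 180, 180, 180].

## Interface

Orientations are given as a 3x3 rotation matrix whose columns are the frame's x, y, z axes.
In Python, from rig import robot gives the robot as it stands. Calls block until the motion is done:
- robot.goto(position, orientation): joint-space move of the TCP to a pose.
- robot.servo_line(position, ori=None, speed=0.15): straight line of the TCP; ori=None keeps the orientation; speed is the mean speed in m/s.
- robot.movej(angles): joint-space move.
- robot.move_gripper(opening): opening from 0.0 (shut) to 1.0 (fully open); the grip force is fixed at half the most; returns when the fingers have stopped.
- robot.dwell(seconds).
- robot.ik(position, orientation): joint angles nearest the present ones, or None.
- robot.grab_frame(name): name is "side" or "top"; returns (picture, depth): 400x640x3 uint8, red, green, blue; 400x640 float32, m along the optical axis (not along the pixel's ray), 0 where there is no reading.
- robot.camera_info(name): a dict with "vfov" (degrees; the focal length in pixels is half the picture's height over the tangent of half this angle, whatever the lens; pixels are square), "cx", "cy" (the principal point, pixels), "k1" (the pictures are not rectified: a ray, as slopes to the right and down, at radius r is drawn at 1 + k1 r^2 times it, then the intrinsics apply), "view" (4x4, takes a point from world to camera coordinates). Camera axes: x right, y down, z forward; pixel columns grow to the right and rows downward; lengths in m; the calibration is good to about 2 mm. A picture is of the moment at which its call begins. camera_info takes no time and is no camera call.
A pose or a line that the arm cannot do raises robot.Unreachable and nothing moves.
- robot.job_done(): hands the job in, once; it reports no verdict.
Readings, each from a call of its own:
- robot.read_t(): time.
- robot.read_qpos(): joint angles.
- robot.read_qvel(): joint speeds.
- robot.read_effort(): joint torques, N m.
- robot.read_position(): TCP position.
- robot.read_tcp_rot(): TCP orientation.
- robot.read_force(): force on the tool from outside, world axes, zero at the start.
- robot.read_ft_torque(): the same for the moment, N m.
- robot.read_grip_width(): opening from 0.0 (shut) to 1.0 (fully open).
Only numpy, scipy, OpenCV 4.12 (cv2) and the standard library are available. Lean on these libraries where they do the work, as an engineer would, in place of code of your own. Each camera call takes 0.05 s, during which the arm holds its last target.

## Working session

There is one attempt and no reset: what is moved stays moved. The work goes in short steps, each a Python script; the robot and the scene stay as the last script left them, time stands still between calls to the robot, and variables do not carry over. Pictures are saved under pics/ and viewed, and the job is handed in when it is done.

```bash
mkdir -p pics; ls; python3 - <<'E'
from rig import robot
import cv2
for n in("top","side"):
    p,d=robot.grab_frame(n); cv2.imwrite(f"pics/{n}0.png",p[:,:,::-1])
    import numpy as np; np.save(f"{n}0.npy",d); print(robot.camera_info(n),(d>0).mean())
print(robot.read_t(),robot.read_force(),robot.read_tcp_rot())
E
```

```text
pics
{'vfov': 45.56642504387667, 'cx': 318.1636106051685, 'cy': 191.03054440975433, 'k1': -0.0848239800520247, 'view': array([[ 0.01019559, -0.99993698, -0.00469945, -0.06283666],
       [-0.99369996, -0.00960722, -0.11166062,  0.55639805],
       [ 0.11160844,  0.00580828, -0.99373529,  1.36619778],
       [ 0.        ,  0.        ,  0.        ,  1.        ]])} 0.9961953125
{'vfov': 52.94677977389832, 'cx': 320.1363048117813, 'cy': 199.4037349513239, 'k1': 0.018561606214622505, 'view': array([[ 0.998192  , -0.05633419,  0.02095694, -0.5405925 ],
       [-0.01252467, -0.53595937, -0.84415087,  0.03665302],
       [ 0.05878662,  0.84236216, -0.53569592,  1.0443982 ],
       [ 0.        ,  0.        ,  0.        ,  1.        ]])} 0.99607421875
0.1 [ 0.46604409  0.0424906  -0.11569745] [[-9.70224049e-01 -2.42208737e-01 -4.72348099e-04]
 [-2.42209169e-01  9.70223036e-01  1.40638990e-03]
 [ 1.17643083e-04  1.47892035e-03 -9.99998899e-01]]
```

View pics/top0.png

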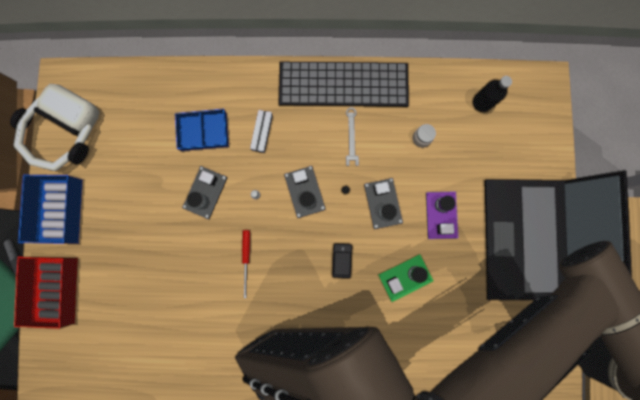

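View pics/side0.png

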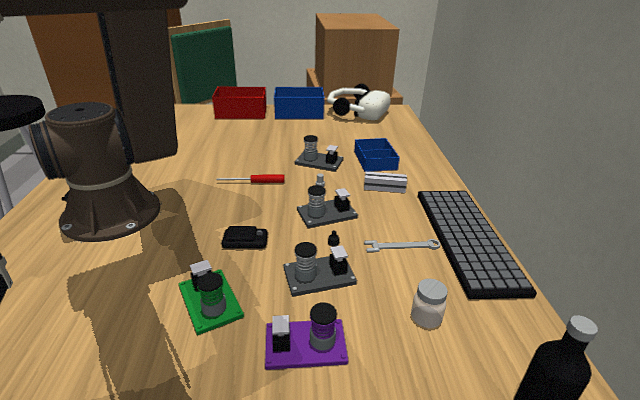

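The dark-grey mounts in the top view are at (205,192), (305,191) and (383,203). The look-alikes are purple at (441,215) and green at (405,278), and I'm leaving both out by colour. The bystanders are the bushing at (255,195), foot at (346,189), screwdriver at (246,262), mouse at (342,260), wrench at (352,137), profile at (261,131), jar at (424,135) and tray at (203,130).

```bash
cat > h.py <<'E'
import numpy as np, cv2
from rig import robot
def cam(n):
    c=robot.camera_info(n); f=200/np.tan(np.radians(c['vfov']/2))
    K=np.array([[f,0,c['cx']],[0,f,c['cy']],[0,0,1.]]); return K,np.array([c['k1'],0,0,0.]),c['view']
def slopes(n,uv):
    K,D,V=cam(n); return cv2.undistortPoints(np.asarray(uv,float).reshape(-1,1,2),K,D)[:,0]
def plane(n,uv,z):
    V=cam(n)[2];R=V[:3,:3];C=-R.T@V[:3,3]
    s=slopes(n,uv); d=np.c_[s,np.ones(len(s))]@R
    return C+d*((z-C[2])/d[:,2])[:,None]
def cloud(n,d):
    V=cam(n)[2];v,u=np.mgrid[0:400,0:640]
    s=slopes(n,np.c_[u.ravel(),v.ravel()]); z=d.ravel()[:,None]
    return ((np.c_[s,np.ones(len(s))]*z-V[:3,3])@V[:3,:3]).reshape(400,640,3)
def proj(n,P):
    K,D,V=cam(n); return cv2.projectPoints(np.asarray(P,float).reshape(-1,1,3),V[:3,:3],V[:3,3],K,D)[0][:,0]
E
python3 - <<'E'
from h import *
for n in("top","side"):
    im=cv2.imread(f"pics/{n}0.png"); W=cloud(n,np.load(f"{n}0.npy"))
    hsv=cv2.cvtColor(im,cv2.COLOR_BGR2HSV)
    roi=(W[...,0]>.42)&(W[...,0]<.72)&(abs(W[...,1])<.4)
    for nm,lo,hi,z in(("pad",.074,.09,.082),("tag",.054,.068,.06)):
        m=(roi&(W[...,2]>lo)&(W[...,2]<hi))
        if nm=="tag": m&=(hsv[...,2]>(140 if n=="top" else 100))
        k,l,s,c=cv2.connectedComponentsWithStats(m.astype(np.uint8))
        for i in range(1,k):
            if s[i,4]>25:
                w=W[l==i]
                print(n,nm,c[i].round(1),s[i,4],plane(n,[c[i]],z)[0].round(4),"cloud",w.mean(0).round(4),np.ptp(w,axis=0).round(3))
im=cv2.imread("pics/top0.png")[150:245,160:470]
cv2.imwrite("pics/crop.png",cv2.resize(im,None,fx=2.5,fy=2.5,interpolation=cv2.INTER_CUBIC))
E
```

```text
top pad [426.7 137.4] 87 [ 0.7095 -0.3681  0.082 ] cloud [ 0.7106 -0.3692  0.0773] [0.021 0.05  0.009]
top pad [194.2 199. ] 186 [0.5251 0.2945 0.082 ] cloud [0.525  0.2942 0.0829] [0.041 0.042 0.015]
top pad [306.9 199.3] 208 [ 0.5275 -0.0259  0.082 ] cloud [ 0.5274 -0.026   0.0829] [0.043 0.045 0.014]
top pad [388.6 211.1] 181 [ 0.4962 -0.2566  0.082 ] cloud [ 0.4961 -0.2566  0.0825] [0.042 0.043 0.015]
top tag [205.7 177. ] 112 [0.5915 0.2689 0.06  ] cloud [0.5914 0.2687 0.0609] [0.036 0.038 0.014]
top tag [299.6 175.9] 109 [ 0.5972 -0.0034  0.06  ] cloud [ 0.597  -0.0035  0.0612] [0.029 0.038 0.014]
top tag [382.3 187.7] 116 [ 0.5653 -0.2419  0.06  ] cloud [ 0.5652 -0.2418  0.0607] [0.03  0.038 0.013]
side pad [310.6 138.6] 93 [0.5258 0.2864 0.082 ] cloud [0.5259 0.2891 0.0809] [0.042 0.046 0.01 ]
side pad [316.6 190.7] 180 [ 0.5293 -0.0324  0.082 ] cloud [ 0.5294 -0.0301  0.0807] [0.044 0.047 0.01 ]
side pad [305.5 250. ] 309 [ 0.4955 -0.2623  0.082 ] cloud [ 0.4955 -0.2611  0.0811] [0.043 0.047 0.01 ]
side pad [425.  288.8] 170 [ 0.7076 -0.3773  0.082 ] cloud [ 0.7105 -0.3707  0.0754] [0.022 0.05  0.004]
side tag [332.1 147.8] 51 [0.593 0.264 0.06 ] cloud [0.5931 0.2652 0.0595] [0.034 0.042 0.007]
side tag [342.4 192.4] 94 [ 0.5978 -0.0064  0.06  ] cloud [ 0.5979 -0.0053  0.0594] [0.037 0.042 0.007]
side tag [339.  251.7] 164 [ 0.5661 -0.2436  0.06  ] cloud [ 0.5661 -0.243   0.0595] [0.032 0.041 0.007]
side tag [425.  302.6] 29 [ 0.7076 -0.3896  0.06  ] cloud [ 0.7091 -0.3863  0.0564] [0.019 0.019 0.006]
```

View pics/crop.png

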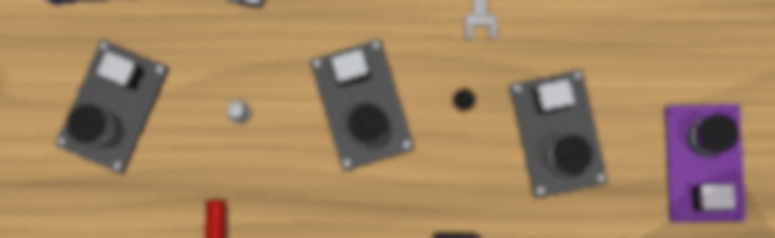

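```bash
cat >> h.py <<'E'
PAD={'L':(.5253,.2918),'M':(.528,-.028),'R':(.496,-.2585)}
TAG={'L':(.592,.2668),'M':(.5973,-.0045),'R':(.5655,-.2424)}
def ori(k):
    a=np.subtract(TAG[k],PAD[k]); a/=np.linalg.norm(a)
    return np.array([[-a[0],-a[1],0],[-a[1],a[0],0],[0,0,-1.]]).T
def F(n=12):
    v=[]
    for _ in range(n): v.append(robot.read_force()); robot.dwell(.02)
    v=np.array(v); return v.mean(0).round(2),v.std(0).round(2)
E
python3 - <<'E'
from h import *
for k in 'LMR':
    for P,z in((PAD,.07),(TAG,.044)): print(k,robot.ik([*P[k],z],ori(k)), ori(k)[:,1].round(2))
robot.move_gripper(0.0)
robot.goto([*PAD['L'],.15],ori('L'))
robot.servo_line([*PAD['L'],.092],speed=.08)
print(robot.read_t(),robot.read_position(),F())
p,d=robot.grab_frame("side"); cv2.imwrite("pics/s1.png",p[80:230,220:440,::-1].repeat(3,0).repeat(3,1))
p,d=robot.grab_frame("top"); cv2.imwrite("pics/t1.png",p[:,:,::-1])
E
```

```text
L [  47.66547026   21.85684411  -19.96134372    0.          -48.18181217
 -158.21210112] [0.35 0.94 0.  ]
L [  41.43998729   27.36984327  -14.76424556    0.          -47.86591118
 -151.98661816] [0.35 0.94 0.  ]
M [ 18.23347931  16.02565469 -29.17833321   0.         -44.7960121
 -89.50140725] [-0.32  0.95  0.  ]
M [ 18.29796328  23.40113989 -21.78455602   0.         -44.81430408
 -89.56589121] [-0.32  0.95  0.  ]
R [ -7.47246772  18.52160284 -25.33337466   0.         -46.14502249
 -69.48475766] [-0.23  0.97  0.  ]
R [ -5.03832752  24.76975978 -19.39668483   0.         -45.83355538
 -71.91889787] [-0.23  0.97  0.  ]
5.9417 [0.52561091 0.29201703 0.09237676] (array([0.22, 0.18, 0.24]), array([0.62, 0.49, 0.25]))
```

View pics/s1.png

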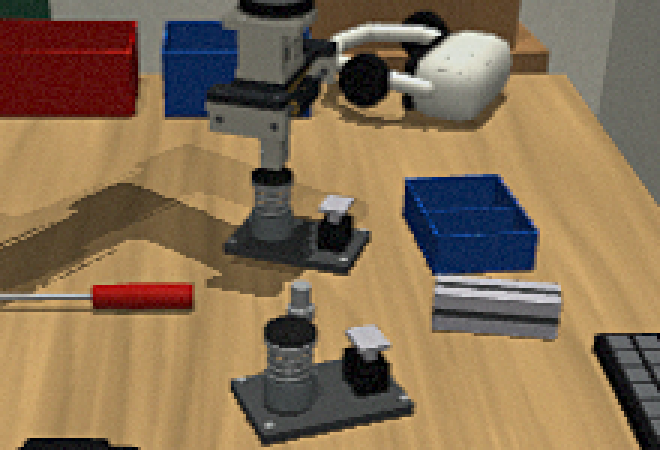

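The shut fingers sit centred just above the left pad (crop pixel (272,170)). Next I press it.

```bash
cat >> h.py <<'E'
def press(k):
    robot.dwell(.2); b=F()
    r=[]
    for z in(.076,.070):
        robot.servo_line([*PAD[k],z],speed=.03); robot.dwell(.25)
        f=F(); r.append((robot.read_position()[2],f[0]-b[0]))
    robot.servo_line([*PAD[k],.092],speed=.05)
    print(k,'bias',b[0],r,'rate N/mm',(r[1][1][2]-r[0][1][2])/(r[0][0]-r[1][0])/1000,'t',robot.read_t())
E
python3 - <<'E'
from h import *
press('L')
E
```

```text
L bias [-0.14 -0.27  0.14] [(np.float64(0.07639749339441272), array([-1.4 , -0.07,  6.03])), (np.float64(0.07101262972580454), array([-3.62, -0.35, 10.94]))] rate N/mm 0.9118150991683465 t 9.1667
```

```bash
python3 - <<'E'
from h import *
for k in 'MR':
    prev={'M':'L','R':'M'}[k]
    robot.servo_line([*PAD[prev],.13],speed=.1)
    robot.goto([*PAD[k],.13],ori(k))
    robot.servo_line([*PAD[k],.092],speed=.08)
    press(k)
p,d=robot.grab_frame("top"); cv2.imwrite("pics/t2.png",p[:,:,::-1])
p,d=robot.grab_frame("side"); cv2.imwrite("pics/s2.png",p[:,:,::-1])
E
```

```text
M bias [ 0.09 -0.07 -0.12] [(np.float64(0.07614372044952536), array([-0.14,  0.36,  3.85])), (np.float64(0.07034359168749713), array([-1.05,  0.99,  6.86]))] rate N/mm 0.5189539962811861 t 14.4667
R bias [-0.09 -0.04  0.09] [(np.float64(0.07615044118231032), array([0.73, 0.08, 2.65])), (np.float64(0.07011533384388441), array([1.  , 0.11, 4.37]))] rate N/mm 0.2849990735125208 t 19.475
```

View pics/s2.png

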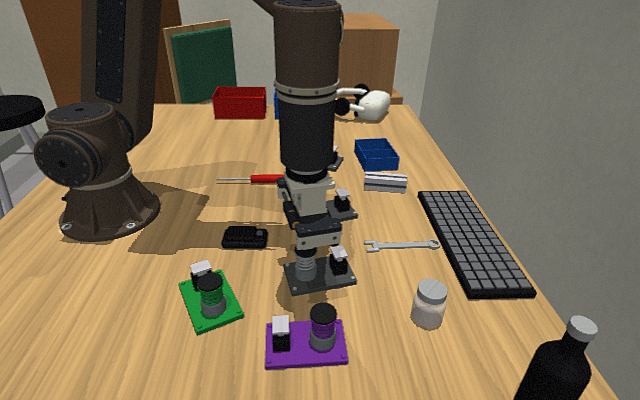

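The three measured rates, left to right, are 0.91, 0.52 and 0.285 N/mm, so the right mount is clearly the softest. In the picture the arm is over it (about (315,250)) and nothing has been disturbed. Next I push its tag.

```bash
python3 - <<'E'
from h import *
k='R'
robot.servo_line([*PAD[k],.115],speed=.1)
robot.servo_line([*TAG[k],.115],speed=.1)
robot.servo_line([*TAG[k],.068],speed=.08)
robot.dwell(.2); b=F()[0]
for z in(.054,.048,.046,.0445,.043):
    robot.servo_line([*TAG[k],z],speed=.03); robot.dwell(.2)
    f=F(8)[0]-b; print(z,robot.read_position().round(4),f)
    if f[2]>14: break
robot.dwell(.3)
robot.servo_line([*TAG[k],.13],speed=.1)
robot.goto([.45,-.45,.3],ori(k))
print(robot.read_t(),F())
for n in("top","side"):
    p,d=robot.grab_frame(n); cv2.imwrite(f"pics/{n}3.png",p[:,:,::-1]); W=cloud(n,d)
    for q in 'LMR':
        for nm,P,zz in(("pad",PAD,.082),("tag",TAG,.06)):
            m=(np.hypot(W[...,0]-P[q][0],W[...,1]-P[q][1])<.012)&(W[...,2]>.035)
            print(n,q,nm,m.sum(),np.median(W[m],axis=0).round(4) if m.any() else None)
E
```

```text
0.054 [ 0.5655 -0.2424  0.054 ] [ 0.   -0.29 -0.49]
0.048 [ 0.5654 -0.2424  0.048 ] [-0.08 -0.58 -0.01]
0.046 [ 0.5658 -0.2425  0.0463] [-0.95  0.17  5.19]
0.0445 [ 0.5658 -0.2425  0.0462] [-4.2   2.9  15.99]
27.2 (array([ 0.18,  0.02, -0.27]), array([0.51, 0.38, 0.43]))
top L pad 56 [0.525  0.291  0.0838]
top L tag 52 [0.5916 0.2671 0.0609]
top M pad 55 [ 0.528  -0.0265  0.0826]
top M tag 53 [ 0.5968 -0.0047  0.061 ]
top R pad 231 [ 0.4964 -0.2578  0.7301]
top R tag 246 [ 0.5652 -0.2424  0.7256]
side L pad 30 [0.5256 0.2908 0.0807]
side L tag 43 [0.5929 0.2633 0.0534]
side M pad 5 [ 0.531  -0.0307  0.0379]
side M tag 63 [ 0.5977 -0.0076  0.0591]
side R pad 96 [ 0.4966 -0.2607  0.0816]
side R tag 69 [ 0.5658 -0.2431  0.046 ]
```

View pics/side3.png

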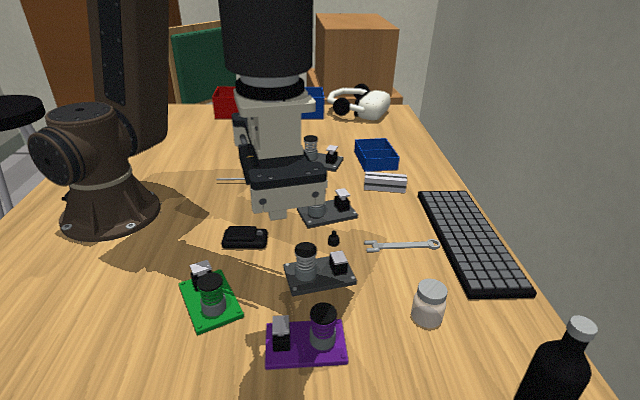

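View pics/top3.png

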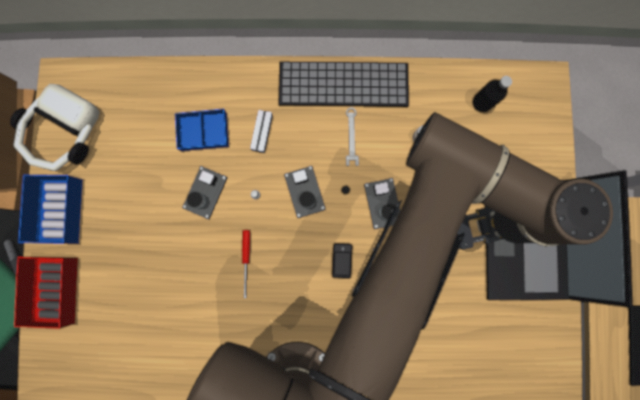

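```bash
python3 - <<'E'
from h import *
robot.job_done(); print(robot.read_t())
E
```

```text
the job is handed in; nothing more can be done
the job is handed in; nothing more can be done
```

I pressed the three pads by about 11–12 mm each, left, middle, then right. The measured rates were 0.91, 0.52 and 0.285 N/mm, so the right-hand mount is the softest. I pushed its tag down until the force rose to 16 N with the fingertips at 46 mm, then backed the arm clear and handed the job in at about 27 s.

**Last checks:**
- **Right mount:** from the side, its tag reads 46.0 mm (fully down) and its pad 81.6 mm (free). The arm hid it from the top camera.
- **Left and middle mounts:** from the top, their tags read about 61 mm (up) and their pads 83–84 mm (free).
- **Robot and bystanders:** the force reading after retreat was about zero. Everything visible in the last pictures stood where it was. The arm hid the jar in the top view, but the side view showed it in place. The arm partly covered the bushing and screwdriver in the side view; the top view showed both in place.

**Readings that disagreed:** the side camera read 53 mm for the left tag. I took this as a mixture of plate and block pixels, since the top camera read 60.9 mm and the fingers never went near that tag. Its reading for the middle pad, 38 mm, is not usable because the gripper was in the way.

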